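# Pack away the cheese tasting set

## Robot

A 7-joint arm with a two-finger parallel gripper is mounted at the origin on the work surface. World frame = base frame: x ahead of the robot, y to its left, z up, the work surface at z = 0. Lengths are in m, angles in degrees, forces in N, time in s.
With the tool pointing down it reaches from about 0.375 to 0.925 m from the base axis. Payload 3.1 kg.
Tool frame: the origin (TCP) lies midway between the tips of the shut fingers; the grasp point (between the pads) lies 19 mm behind it (grip_point_offset is the distance from the TCP to the grasp point, in m); z points along the fingers, y is the line along which they close (so a half turn about z gives the same grasp; the last joint's range is limited). The gripper opens to 85 mm and grips with 20 to 120 N. Pads are 22 mm wide; open, the fingers measure 114 mm over their backs; the gripper's body (76 mm by 85 mm) begins 54 mm behind the grasp point. The pads swing forward as they close: fully open they stand 13 mm farther back than shut.
Start: joints at [60.802, 21.939, 2.515, 91.553, -1.026, 66.532, -2.859], TCP at [0.26, -0.596, 0.231] pointing down, gripper open.
Joint ranges: [-149.38, 149.38], [-23.57, 123.04], [-84.95, 90], [0, 143.3], [-89.99, 269.99], [3.08, 112.72], [-163.45, 163.45]. Speed limits (degrees/s): [159.86, 159.86, 180, 180, 180, 180, 180].

## Interface

Orientations are given as [roll, pitch, yaw] about the fixed x, y, z axes, in that order (R = Rz(yaw) Ry(pitch) Rx(roll)).
In Python, from station import move_pose, move_l, goto_joints, release, close_gripper, dwell, ik, state, capture, MotionError, sign_off, grip_point_offset gives the robot as it stands. The module is installed in compiled form; this text tells all that it offers. Calls block until the motion is done:
- move_pose(position, orientation): joint-space move of the TCP to a pose.
- move_l(position, rate=0.15, ori=None, f_stop=None): straight line of the TCP; ori=None keeps the orientation; rate is the mean speed in m/s. With f_stop (N) it stops when the force on the tool has changed by that much, and returns True; else False.
- goto_joints(angles): joint-space move.
- release() and close_gripper(effort=None): open the fingers fully, or close them until they stop; effort is the grip in N (None keeps the last).
- dwell(seconds).
- ik(position, orientation): joint angles nearest the present ones, or None.
- state(): the state.
- capture(name): name is "scene" or "top"; returns a dict with "frame" (420x560x3 uint8, blue, green, red), "fx", "fy", "cx", "cy" (pixels), "D" ([k1, k2, p1, p2, k3] as OpenCV has them; the pictures are not rectified), "world_from_camera" (4x4, takes a point from camera to world coordinates). Camera axes: x right, y up, looking along -z (the intrinsics and any distortion apply to the point x, -y, -z); pixel columns grow to the right and rows downward; lengths in m; the calibration is good to about 2 mm. A picture is of the moment at which its call begins. There is no depth.
A pose or a line that the arm cannot do raises MotionError and nothing moves.
- sign_off(): hands the job in; it is judged then, once.
The state is a dict: "time_s": time; "joints": joint angles; "qd": joint speeds; "joint_torque": joint torques, N m; "tcp_pos": TCP position; "ee_rot": TCP orientation; "contact_force": force on the tool from outside, world axes, zero at the start; "torque": the same for the moment, N m; "gripper_width": finger opening in m; "grasp_force": force on a finger pad.
Only numpy, scipy, OpenCV 4.12 (cv2) and the standard library are available. Lean on these libraries where they do the work, as an engineer would, in place of code of your own. Each camera call takes 0.05 s, during which the arm holds its last target. There are 200 camera calls.

## Task

Pack away the cheese tasting set: lay every cheese tool that is out flat in its own cut-out of the case, and only when all of them lie fully home swing the blade flap shut, so that its tab is down behind the edge. Also, at any time, lower the beakers gently upright into the round holder, nested one in another and fully down, without ramming them in. Leave the plate, bowl, pepper mill and honey jar where they are.

Things in the scene. Friction and masses are not known exactly. Their poses are not given: they have to be found in the camera images.
- case: fixed dark wooden case, black insert, blue pocket floors: 172 x 216, 20 mm tall. Four cut-outs side by side along its x. Origin: underside, below the finger channel; reaches x -65 to +107, y -108 to +108 mm; +x to the hinge side. The channel (x -20 to +20, down to the pocket floor) crosses all pockets so that fingers can straddle a handle. Pocket floor 6 mm, insert top 20 mm above the table
- spade: cheese spade: light wooden handle 80 mm long, 20 wide, 16 high, with a flat steel head 46 mm long, 44 wide, 4 thick (at 6 to 10 mm height). Lies flat. Origin: underside of the handle at the grip point, which is the balance point to within 6 mm; handle from x = -55 to +25 mm, head from +25 to +71 mm; x points to the head, z up. 90 g. May be absent
- pocket_spade (a point): on the floor of the cheese spade's cut-out, where the tool's origin belongs; axes as the case's (the tool lies with its x along this x, head towards the hinge). Handle part 24 mm wide, starting at x = -57 mm; head part 48 mm wide, from +20 to +73 mm; 14 mm deep
- spreader: cheese spreader: light wooden handle 80 mm long, 20 wide, 16 high, with a flat steel head 54 mm long, 38 wide, 4 thick (at 6 to 10 mm height). Lies flat. Origin: underside of the handle at the grip point, which is the balance point to within 6 mm; handle from x = -55 to +25 mm, head from +25 to +79 mm; x points to the head, z up. 90 g. May be absent
- pocket_spreader (a point): on the floor of the cheese spreader's cut-out, where the tool's origin belongs; axes as the case's (the tool lies with its x along this x, head towards the hinge). Handle part 24 mm wide, starting at x = -57 mm; head part 42 mm wide, from +20 to +81 mm; 14 mm deep
- fork: two-pronged cheese fork: light wooden handle 80 mm long, 20 wide, 16 high, with a flat steel head 62 mm long, 34 wide, 4 thick (at 6 to 10 mm height). Lies flat. Origin: underside of the handle at the grip point, which is the balance point to within 6 mm; handle from x = -55 to +25 mm, head from +25 to +87 mm; x points to the head, z up. 90 g. May be absent
- pocket_fork (a point): on the floor of the two-pronged cheese fork's cut-out, where the tool's origin belongs; axes as the case's (the tool lies with its x along this x, head towards the hinge). Handle part 24 mm wide, starting at x = -57 mm; head part 38 mm wide, from +20 to +89 mm; 14 mm deep
- knife: narrow cheese knife: light wooden handle 80 mm long, 20 wide, 16 high, with a flat steel head 72 mm long, 30 wide, 4 thick (at 6 to 10 mm height). Lies flat. Origin: underside of the handle at the grip point, which is the balance point to within 6 mm; handle from x = -55 to +25 mm, head from +25 to +97 mm; x points to the head, z up. 90 g. May be absent
- pocket_knife (a point): on the floor of the narrow cheese knife's cut-out, where the tool's origin belongs; axes as the case's (the tool lies with its x along this x, head towards the hinge). Handle part 24 mm wide, starting at x = -57 mm; head part 34 mm wide, from +20 to +99 mm; 14 mm deep
- flap (a joint): blade flap, hinged along the case's far (+x) edge; rad: 0 = shut (level over the tool heads, tab down in the finger channel behind the insert's edge), grows as it opens up and outward, 1.57 upright, 2.1 fully open. Stiff hinge (0.06 N m friction) that stays where it is left: needs about 1 N at its free edge
- flap_hinge (a point): middle of the flap's hinge line, 24 mm above the table, at x = +107 mm, y = 0 in the case's frame. The hinge line runs along the case's y
- flap_edge (a point): middle of the flap's free edge, on its outer face (on top when shut), 87 mm from the hinge. The flap is a light wooden board 87 x 214 x 6 mm; from the middle of this edge, on the inner side, stands a brass tab 22 mm wide, 12 mm deep. When shut the outer face is 30 mm above the table
- holder: dark wooden round beaker holder fixed to the table: foot 64 mm across and 8 mm thick, on it a ring 52 mm across outside, 41 mm inside, top 38 mm above the table. Origin: centre of the underside, z up
- holder_floor (a point): centre of the holder's inner floor, 8 mm above the table, where the first beaker stands
- beaker_a: white stacking beaker, 66 mm tall, 90 g, standing upright. Origin: centre of the underside, z up. Tapered foot 28 mm across below, 38 mm at 33 mm height; above it (33 to 66 mm) a straight band 47 mm across outside, 41 mm inside; inner floor at 36 mm. Nested in another it stands 36 mm higher than that, with a 3 mm gap between the bands. May be absent
- beaker_b: blue stacking beaker, 66 mm tall, 90 g, standing upright. Origin: centre of the underside, z up. Tapered foot 28 mm across below, 38 mm at 33 mm height; above it (33 to 66 mm) a straight band 47 mm across outside, 41 mm inside; inner floor at 36 mm. Nested in another it stands 36 mm higher than that, with a 3 mm gap between the bands. May be absent
- beaker_c: terracotta brown stacking beaker, 66 mm tall, 90 g, standing upright. Origin: centre of the underside, z up. Tapered foot 28 mm across below, 38 mm at 33 mm height; above it (33 to 66 mm) a straight band 47 mm across outside, 41 mm inside; inner floor at 36 mm. Nested in another it stands 36 mm higher than that, with a 3 mm gap between the bands. May be absent
- plate: white side plate, 150 mm across, 16 mm high, bystander; origin centre of underside
- bowl: grey bowl, 120 mm across, 60 mm high, bystander; origin centre of underside
- mill: dark wooden pepper mill, 52 mm across, 140 mm tall, bystander; origin centre of underside
- jar: amber honey jar, 64 mm across, 85 mm tall, bystander; origin centre of underside
Mind the look-alikes: they are no part of the job. Leave any blue look-alike of the fork alone. What is shaped like the knife but purple is not meant.

How it is judged:
By the outcome, as a careful person would: the job done as asked, in the order asked, and still so for the second after the job is handed in, with the robot touching nothing.
Of spade, spreader, fork, knife only 3 to 4 are there at a start; the rules pass over those that are not, and their reading is None.
Of beaker_a, beaker_b, beaker_c only 2 to 3 are there at a start; the rules pass over those that are not, and their reading is None.
At some moment in a run one of spade, spreader, fork, knife may be knocked a few centimetres aside while the robot is not near it.
It also fails if it takes over 210 s, if anything falls off the work surface, if the arm or the gripper's body presses on something with over 40 N, if the wrist force passes 120 N, or if a joint passes its speed limit or range.

## Working session

There is one attempt and no reset: what is moved stays moved. The work goes in short steps, each a Python script; the robot and the scene stay as the last script left them, time stands still between calls to the robot, and variables do not carry over. Pictures are saved under pics/ and viewed, at most 14 in all, crops included, and the job is handed in when it is done.

```bash
mkdir -p pics
python3 - <<'E'
from station import *
import cv2
for n in ("scene","top"):
    c=capture(n); cv2.imwrite(f"pics/{n}0.png",c["frame"]); print(n,c["fx"],c["fy"],c["cx"],c["cy"],c["D"]); print(c["world_from_camera"])
s=state(); print(s["time_s"],s["tcp_pos"],s["ee_rot"],s["gripper_width"],grip_point_offset)
E
```

```text
scene 429.48355361647845 429.48355361647845 296.1410325253277 214.06170945195015 [-0.11100793  0.          0.          0.          0.        ]
[[ 0.40512649 -0.54356105  0.7351285   1.37966841]
 [ 0.91425814  0.23897876 -0.32714096 -0.39869811]
 [ 0.00214099  0.80463068  0.59377174  0.78211909]
 [ 0.          0.          0.          1.        ]]
top 493.30762952409754 493.30762952409754 280.66971488799305 208.98635125227932 [0.03061837 0.         0.         0.         0.        ]
[[-0.00916562  0.99493133 -0.10013806  0.39116738]
 [-0.99995429 -0.00939196 -0.00178905  0.01173766]
 [-0.00272047  0.10011708  0.99497194  1.4429946 ]
 [ 0.          0.          0.          1.        ]]
0.1 [ 0.25984744 -0.59486998  0.2300094 ] [-1.79863928e+02  6.52809965e-03  2.35998487e+01] 0.0857386688967099 0.0187
```

View pics/scene0.png

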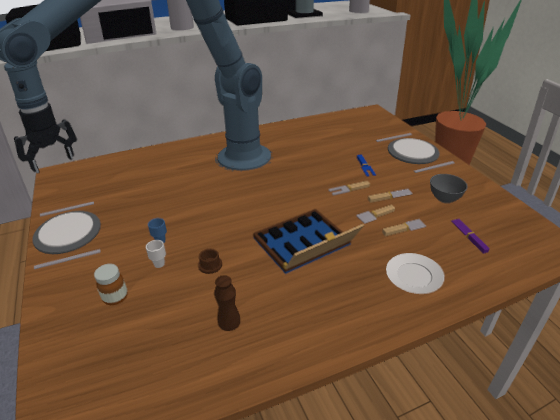

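View pics/top0.png

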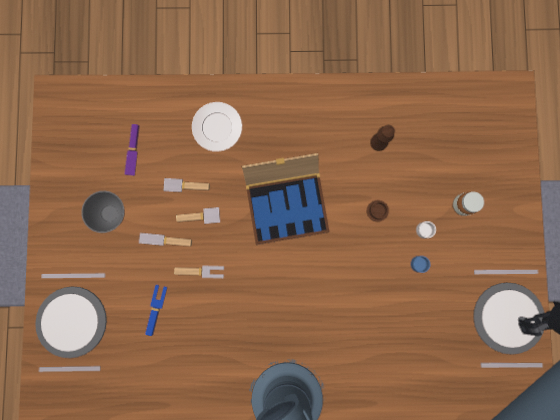

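The scene camera shows the arm, the case with its flap open, a blue and a white beaker, the holder, the mill and the jar. The top camera shows four wood-handled tools near (185,185), (198,216), (165,240) and (200,272). It also shows the blue and purple look-alikes, the case at (288,208), the holder at (377,211), and beakers at (426,229) and (420,264). I'll crop in to tell the tools apart.

Run:
```python
import cv2
a=cv2.imread("pics/top0.png")[140:290,125:335]; cv2.imwrite("pics/c1.png",cv2.resize(a,None,fx=3.8,fy=3.8,interpolation=cv2.INTER_CUBIC))
```

```text
(no output)
```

View pics/c1.png

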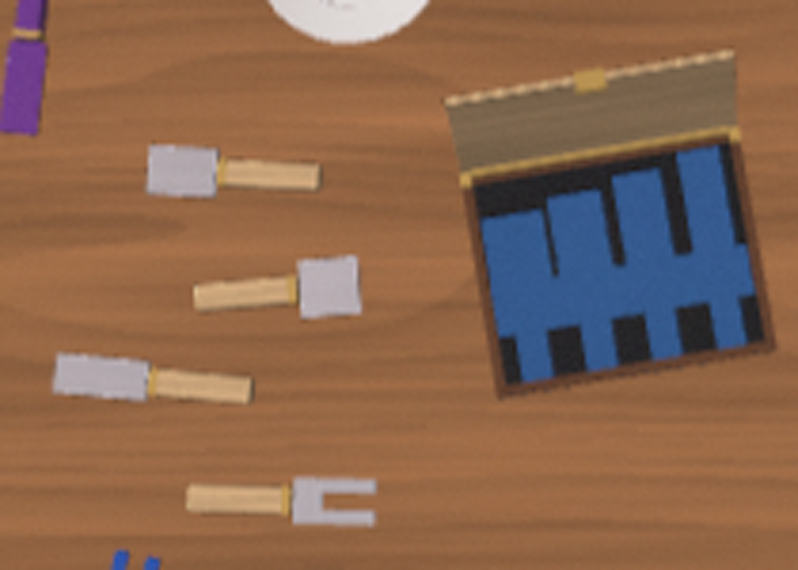

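The crop identifies the tools: spreader at (182,170), spade at (328,287), knife at (100,377) and fork at (335,502). All four are out. The pockets from left (+y) to right are spade, spreader, fork, knife. I'll write the measurement helpers next.

```bash
cat > h.py <<'E'
import numpy as np, cv2
from station import *
U=4
NAMES=["spade","spreader","fork","knife"]
TIP=dict(spade=.071,spreader=.079,fork=.087,knife=.097)
HW=dict(spade=.044,spreader=.038,fork=.034,knife=.030)
PEND=[.073,.081,.089,.099]
def cast(c,px,z):
    K=np.array([[c["fx"],0,c["cx"]],[0,c["fy"],c["cy"]],[0,0,1.]])
    n=cv2.undistortPoints(np.float64(px).reshape(-1,1,2),K,np.array(c["D"])).reshape(-1,2)
    T=np.array(c["world_from_camera"]); d=np.c_[n[:,0],-n[:,1],-np.ones(len(n))]@T[:3,:3].T
    o=T[:3,3]; return (o+d*((z-o[2])/d[:,2])[:,None])[:,:2]
def up(c):  # upsampled float image
    return cv2.resize(c["frame"],None,fx=U,fy=U,interpolation=cv2.INTER_CUBIC).astype(int)
def px(m):  # mask -> original pixel coords
    v,u=np.nonzero(m); return np.c_[(u+.5)/U-.5,(v+.5)/U-.5]
def blobs(m,amin):
    n,l,s,_=cv2.connectedComponentsWithStats(m.astype(np.uint8)); return [l==i for i in range(1,n) if s[i,4]>amin*U*U]
def tools(c):
    I=up(c); B,G,R=I[...,0],I[...,1],I[...,2]
    win=np.zeros(B.shape,bool); win[150*U:330*U,115*U:246*U]=1
    wood=(R>185)&(R-B>45)&win; steel=(abs(R-B)<30)&(R>135)&win
    H=[cast(c,px(b),.014).mean(0) for b in blobs(wood,90)]
    out={}
    for b in blobs(steel,60):
        P=cast(c,px(b),.010); m=P.mean(0)
        if not H: break
        h=min(H,key=lambda q:np.linalg.norm(q-m)); d=m-h; dist=np.linalg.norm(d)
        if dist>.1: continue
        d/=dist; n=np.array([-d[1],d[0]]); a=(P-h)@d; w=(P-h)@n
        L=np.percentile(a,99)-np.percentile(a,1); W=np.percentile(w,99)-np.percentile(w,1)
        fill=len(P)/ (cv2.minAreaRect(px(b).astype(np.float32))[1][0]*cv2.minAreaRect(px(b).astype(np.float32))[1][1]*U*U)
        name="fork" if fill<.75 else min(["spade","spreader","knife"],key=lambda k:abs((TIP[k]-.025)/HW[k]-L/W))
        org=h+.015*d; tip=h+d*np.percentile(a,99.5)
        out[name]=(org[0],org[1],np.degrees(np.arctan2(d[1],d[0])),L*1e3,W*1e3,(np.linalg.norm(tip-org)-TIP[name])*1e3)
    return out
def case(c):
    I=up(c); m=(I[...,0]-I[...,2]>45); m[:170*U]=0; m[250*U:]=0; m[:,:245*U]=0; m[:,335*U:]=0
    m=max(blobs(m,100),key=np.sum); P=px(m); A=cast(c,P,.006); Bz=cast(c,P,.020)
    o=A.mean(0); yaw=np.radians(8)
    for it in range(4):
        R=np.array([[np.cos(yaw),-np.sin(yaw)],[np.sin(yaw),np.cos(yaw)]]); a=(A-o)@R; b=(Bz-o)@R
        if it==0: o=o+R@[np.percentile(b[:,0],.3)+.057,0]; continue
        cen=[];rows=[]
        cy=(np.array(c["world_from_camera"])[:2,3]-o)@R
        for x0,x1 in((-.052,-.026),(.030,.066)):
            s=(a[:,0]>x0)&(a[:,0]<x1)
            for x in np.arange(x0,x1,.002):
                q=s&(abs(a[:,0]-x)<.001); i=np.argsort(a[q,1]); ya=a[q,1][i]; yb=b[q,1][i]
                g=np.nonzero(np.diff(ya)>.004)[0]; st=np.r_[0,g+1]; en=np.r_[g,len(ya)-1]
                if len(st)!=4: continue
                # near-nadir edge lies at z=.020, far edge at .006
                lo=[yb[k] if ya[k]>cy[1] else ya[k] for k in st]; hi=[yb[k] if ya[k]<cy[1] else ya[k] for k in en]
                rows.append((x,np.add(lo,hi)[::-1]/2,np.subtract(hi,lo)[::-1]))
        X=np.array([r[0] for r in rows]); C=np.array([r[1] for r in rows]); Wd=np.array([r[2] for r in rows])
        sl=np.polyfit(X,C-0,1)[0]; yc=C.mean(0)-sl*X.mean()
        xs=[]
        for k in range(4):
            s=abs(a[:,1]-yc[k])<.008; xs.append((np.percentile(b[s,0],.3)+.057,np.percentile(a[s,0],99.7)-PEND[k]))
        xs=np.array(xs); dx=xs.mean(); yaw+=sl.mean(); o=o+R@[dx,0]
    R=np.array([[np.cos(yaw),-np.sin(yaw)],[np.sin(yaw),np.cos(yaw)]])
    pk=[o+R@[0,y] for y in yc]
    return dict(yaw=np.degrees(yaw),pockets=np.array(pk),yc=yc-0,xs=xs,w=(Wd[X<0].mean(0),Wd[X>0].mean(0)),sl=sl,origin=o)
E
python3 - <<'E'
from h import *
np.set_printoptions(precision=4,suppress=True)
c=capture("top")
for k,v in tools(c).items(): print(k,np.round(v,4))
for k,v in case(c).items(): print(k,v)
I=up(c);hsv=cv2.cvtColor(np.clip(I,0,255).astype(np.uint8),cv2.COLOR_BGR2HSV)
for (u,v) in((426,229),(420,264),(377,211),(360,240)): print(I[v*4,u*4],I[v*4,(u-8)*4],I[v*4,(u+8)*4])
E
```

```text
spreader [ 0.6074  0.2801 87.1073 51.0578 36.5837 -2.52  ]
spade [  0.5164   0.2658 -86.6239  44.3587  42.5925   0.423 ]
knife [ 0.446   0.3306 83.9932 68.7198 28.7842 -2.2571]
fork [  0.3584   0.2696 -92.3432  60.7682  32.5374   0.6239]
yaw 9.134330396536134
pockets [[ 0.5031  0.066 ]
 [ 0.5111  0.0166]
 [ 0.519  -0.0327]
 [ 0.527  -0.0821]]
yc [ 0.0748  0.0248 -0.0251 -0.0752]
xs [[ 0.0005 -0.0004]
 [ 0.0007 -0.0005]
 [ 0.0008 -0.0003]
 [ 0.0006 -0.0013]]
w (array([0.0242, 0.0241, 0.0242, 0.0242]), array([0.0477, 0.0421, 0.0382, 0.0342]))
sl [-0.0026  0.0011  0.0008  0.0001]
origin [ 0.515  -0.0079]
[216 217 222] [143 143 148] [158 158 164]
[153 115  85] [97 73 52] [104  79  58]
[48 63 94] [40 54 79] [39 54 78]
[ 70 103 152] [ 66 101 149] [ 68 103 151]
```

```bash
cat >> h.py <<'E'
def rad_tan(c,m,z):
    P=cast(c,px(m),z); n=np.array(c["world_from_camera"])[:2,3]; r=P.mean(0)-n; r/=np.linalg.norm(r); t=np.array([-r[1],r[0]])
    a=P@r; b=P@t; return r,t,a.min(),a.max(),(b.min()+b.max())/2,(b.max()-b.min())
def win(B,u,v,w):
    m=np.zeros(B.shape,bool); m[(v-w)*U:(v+w)*U,(u-w)*U:(u+w)*U]=1; return m
def beakers(c,uv):
    I=up(c); B,R=I[...,0],I[...,2]; out={}
    for k,(u,v) in uv.items():
        m=(B-R>10) if k=="b" else (R-B<30)&(B>100); m=max(blobs(m&win(B,u,v,16),30),key=np.sum)
        r,t,lo,hi,tc,w=rad_tan(c,m,.066); out[k]=r*(hi-.0235)+t*tc; print(k,out[k],"w",w,"len",hi-lo)
    return out
def holder(c):
    I=up(c); m=(I[...,2]<118)&win(I[...,2],377,211,17); m=max(blobs(m,60),key=np.sum)
    r,t,lo,hi,tc,w=rad_tan(c,m,.008); p=r*(lo+hi)/2+t*tc; print("holder",p,"w",w,hi-lo); return p
E
python3 - <<'E'
from h import *
c=capture("top"); b=beakers(c,dict(a=(426,229),b=(420,264))); h=holder(c)
def show(p,yw,z):
    q=ik([p[0],p[1],z],[180,0,yw]); return None if q is None else np.round(q).astype(int)
for k,p in list(b.items())+[("h",h)]:
    for yw in(0,90,-90,180): print(k,yw,show(p,yw,.1))
T=tools(c)
for k,v in T.items():
    for d in(0,180): print(k,round(v[2]+d),show(v[:2],v[2]+d,.02))
for p in case(c)["pockets"]:
    for y in(9,189): print("pk",y,show(p,y,.05))
E
```

```text
a [ 0.46962659 -0.39245303] w 0.046436146051353266 len 0.05408547030682276
b [ 0.37335867 -0.37250482] w 0.04481914220079297 len 0.05222763759321053
holder [ 0.5288091  -0.26718767] w 0.062035184309370606 0.0651635825584353
a 0 [ 37  26  -1 103   0  51 -54]
a 90 [ 48  27 -14 102   8  52  30]
a -90 [  25   27   14  103   -8   51 -138]
a 180 [ 59  29 -29 102  17  54 113]
b 0 [ 41  18   0 114   0  47 -50]
b 90 [ 53  19 -14 114   6  48  35]
b -90 [  29   18   13  115   -6   47 -135]
b 180 [ 65  21 -28 113  13  49 120]
h 0 [ 28  24  -6 105   3  50 -70]
h 90 [ 38  26 -19 105  10  51  15]
h -90 [  16   24    9  106   -5   50 -153]
h 180 [ 48  28 -31 104  17  53  99]
spreader 87 [  5  48 -47  94  40  57 -59]
spreader 267 [ 18  64 -72  93  64  72 110]
spade -87 [ 21  58 -72 106  61  66 110]
spade 93 [ 11  44 -54 107  44  53 -61]
knife 84 [ -4  36 -45 111  35  47 -74]
knife 264 [ 13  55 -72 110  60  64  90]
fork -92 [ 19  44 -71 124  54  54  92]
fork 88 [ -5  25 -42 125  27  39 -67]
pk 9 [  15   24  -31  117   18   43 -108]
pk 189 [ 32  31 -51 116  33  48  60]
pk 9 [  15   24  -25  117   14   42 -100]
pk 189 [ 31  28 -44 116  27  46  70]
pk 9 [ 16  24 -20 116  12  42 -92]
pk 189 [ 32  28 -39 115  24  45  79]
pk 9 [ 19  24 -17 114  10  43 -85]
pk 189 [ 35  28 -36 114  22  45  85]
```

```bash
cat >> h.py <<'E'
def V(p,z): return [float(p[0]),float(p[1]),float(z)]
def lower(p,z,rate=.03,f=4):
    r=move_l(V(p,z),rate=rate,f_stop=f); s=state(); print("  lower hit",r,"z",np.round(s["tcp_pos"],4),"F",np.round(s["contact_force"],1)); return r
def beaker(p,h,level,yaw=90):
    G=.042
    move_pose(V(p,.20),[180,0,yaw]); move_l(V(p,G),rate=.15); close_gripper(25)
    s=state(); print("grip w",s["gripper_width"],s["grasp_force"])
    move_l(V(p,.22),rate=.2); move_l(V(h,.22),rate=.25); zb=.008+.036*level+G
    move_l(V(h,zb+.035),rate=.15); lower(h,zb-.004)
    release(); move_l(V(h,.24),rate=.2); print("t",state()["time_s"])
E
python3 - <<'E'
from h import *
c=capture("top"); h=holder(c); b=beakers(c,dict(a=(426,229),b=(420,264)))
beaker(b["b"],h,0)
cv2.imwrite("pics/t1.png",capture("top")["frame"]); 
cv2.imwrite("pics/s1.png",cv2.resize(capture("scene")["frame"][200:320,100:300],None,fx=3,fy=3))
E
```

```text
holder [ 0.52910429 -0.26706038] w 0.06203963118614164 0.06513312113666159
a [ 0.46952231 -0.39263683] w 0.04643508224265103 len 0.05424609850411344
b [ 0.37335863 -0.37250475] w 0.04481904041409612 len 0.052227559413867364
grip w 0.04563467555851869 25.612433720380068
  lower hit True z [ 0.5289 -0.2669  0.0509] F [0.4 0.3 4.9]
t 8.4917
```

View pics/s1.png

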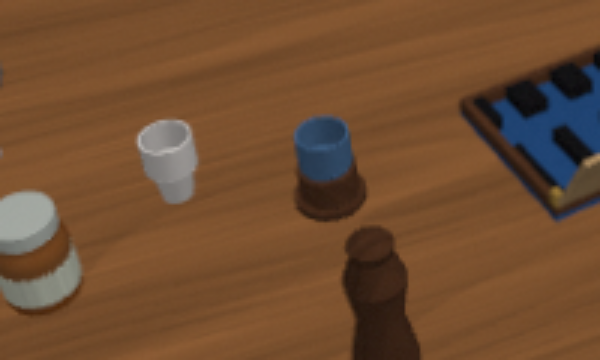

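The crop shows the blue beaker seated in the holder at (325,165) and the white one still at (167,160).

```bash
cat >> h.py <<'E'
GZ=.006
def pick(name,flip):
    c=capture("top"); T=tools(c); v=T[name]; print({k:np.round(w[:3],3) for k,w in T.items()})
    yaw=(v[2]+flip+180)%360-180; p=np.array(v[:2])
    move_pose(V(p,.15),[180,0,yaw]); move_l(V(p,GZ),rate=.12); close_gripper(40)
    s=state(); print(name,"grip w",s["gripper_width"],s["grasp_force"]); move_l(V(p,.15),rate=.15); return v
E
python3 - <<'E'
from h import *
c=capture("top"); h=np.array([.529,-.267]); b=beakers(c,dict(a=(426,229)))
beaker(b["a"],h,1)
cv2.imwrite("pics/s2.png",cv2.resize(capture("scene")["frame"][200:320,100:300],None,fx=3,fy=3))
C=case(capture("top")) 
print(C["yaw"],C["pockets"])
np.savez("case.npz",yaw=9.134,pockets=np.array([[.5031,.066],[.5111,.0166],[.519,-.0327],[.527,-.0821]]))
E
python3 - <<'E'
from h import *
pick("spade",180)
C=np.load("case.npz"); p=C["pockets"][0]
q=ik(V(p,.15),[180,0,189.1-360]); print(q)
move_pose(V(p,.15),[180,0,189.1-360]); move_l(V(p,GZ+.030),rate=.12)
s=state(); print(s["tcp_pos"],s["ee_rot"],s["time_s"],s["gripper_width"])
for n in("top","scene"): cv2.imwrite(f"pics/{n}3.png",capture(n)["frame"])
a=cv2.imread("pics/top3.png")[140:260,230:350]; b=cv2.imread("pics/scene3.png")[170:290,230:400]
cv2.imwrite("pics/c3.png",np.hstack([cv2.resize(a,None,fx=3.2,fy=3.2,interpolation=2),cv2.resize(b,(400,384),interpolation=2)]))
E
```

```text
a [ 0.4770824  -0.41802804] w 0.1033415068864521 len 0.10677761384691903
grip w -0.0002857695706035394 0.19453770539257675
  lower hit False z [ 0.5292 -0.2671  0.0823] F [-0.3  0.1 -0.6]
t 17.125
9.133941264173243 [[ 0.5031357   0.06594237]
 [ 0.51106939  0.01659785]
 [ 0.51900046 -0.03273034]
 [ 0.52694911 -0.08216787]]
{'spreader': array([ 0.607,  0.28 , 87.192]), 'spade': array([  0.516,   0.266, -86.641]), 'knife': array([ 0.446,  0.331, 84.003]), 'fork': array([  0.358,   0.27 , -92.373])}
spade grip w 0.019026112180798634 40.098652839660645
[ 46.06730885  28.09203086 -69.19704524 112.86588659  30.48034189
  60.20522258  62.1645433 ]
[0.50385185 0.06631987 0.03668033] [ 1.79997181e+02  8.68059866e-02 -1.70895864e+02] 25.05 0.018727377439406594
```

View pics/c3.png

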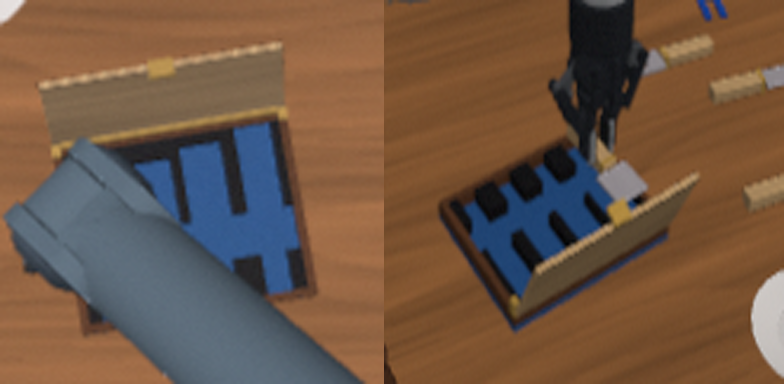

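The white beaker measurement was spoiled because the arm was in view, so I'll come back to it. The spade now hovers over its pocket: in the right half its head is at about (622,180), and the arm hides it from the top camera. I'll lower it with a force stop.

Run:
```python
from h import *
C=np.load("case.npz"); p=C["pockets"][0]
r=lower(p,GZ+.0075,rate=.02,f=6); s=state(); print(s["torque"],s["gripper_width"])
b=capture("scene")["frame"][170:290,230:400]; cv2.imwrite("pics/c4.png",cv2.resize(b,None,fx=4,fy=4,interpolation=2))
```

```text
lower hit True z [0.5029 0.0659 0.0155] F [-1.2 -0.9  5. ]
[-0.03727983 -0.1116236   0.04625269] 0.018524114690675175
```

View pics/c4.png

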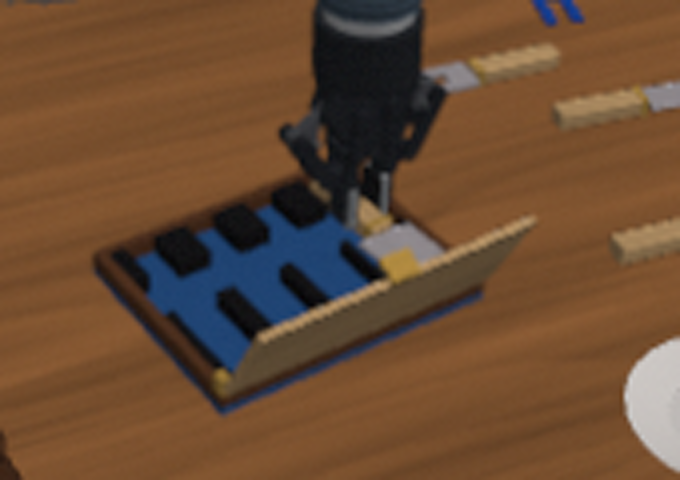

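The spade is in its pocket and about 3 mm above home. I'll release it, then tap it down with the fingers shut.

```bash
cat >> h.py <<'E'
def tap(p,f=8,off=(0,0)):
    p=np.array(p)+off
    move_l(V(p,.05),rate=.15); close_gripper(40); r=move_l(V(p,.016),rate=.02,f_stop=f); s=state(); print("  tap",r,np.round(s["tcp_pos"],4)); move_l(V(p,.15),rate=.15)
def park(): move_pose([.45,-.30,.30],[180,0,90])
E
python3 - <<'E'
from h import *
C=np.load("case.npz"); p=C["pockets"][0]
release(); tap(p); release(); move_pose([.26,-.55,.25],[180,0,60])
print(state()["time_s"]); c=capture("top"); cv2.imwrite("pics/t5.png",c["frame"])
print({k:np.round(w[:3],3) for k,w in tools(c).items()})
try: beakers(c,dict(a=(426,229)))
except Exception as e: print(e)
a=c["frame"][140:290,230:450]; cv2.imwrite("pics/c5.png",cv2.resize(a,None,fx=3.6,fy=3.6,interpolation=2))
E
```

```text
tap True [0.503  0.066  0.0258]
33.2833
{'spreader': array([ 0.607,  0.28 , 87.091]), 'knife': array([ 0.446,  0.33 , 84.002]), 'fork': array([  0.358,   0.27 , -92.405])}
a [ 0.47551988 -0.38727797] w 0.046268687187190405 len 0.05445491291751825
```

View pics/c5.png

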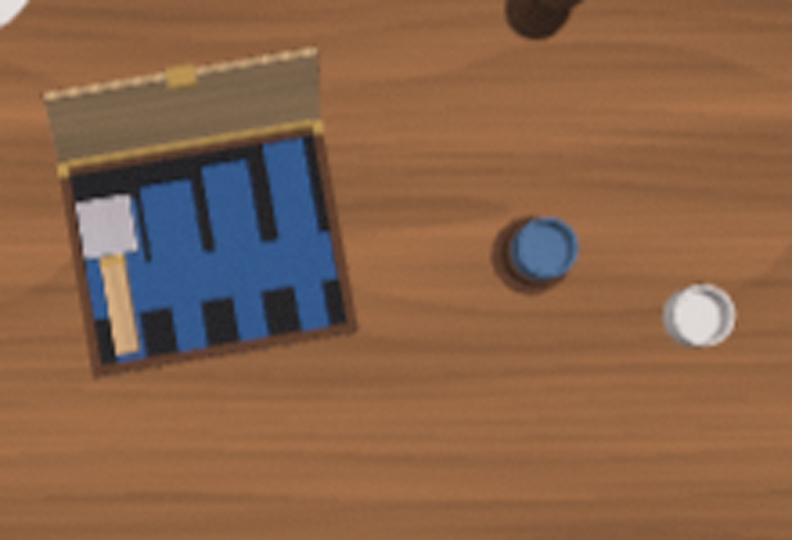

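The crop shows the spade in the left pocket, with its head at (107,227) and handle at (118,305). The tap stopped about 4 mm high, so it may be riding on an edge. The white beaker still stands, at (700,315). I'll measure how the spade sits in the pocket frame.

```bash
cat >> h.py <<'E'
def seat(c,k):  # extents (mm) of tool k in its pocket frame
    C=np.load("case.npz"); y=np.radians(float(C["yaw"])); R=np.array([[np.cos(y),-np.sin(y)],[np.sin(y),np.cos(y)]]); p=C["pockets"][k]
    I=up(c); B,Rr=I[...,0],I[...,2]; v,u=C["uv"] if "uv" in C else (0,0)
    w=np.zeros(B.shape,bool); w[170*U:250*U,245*U:335*U]=1
    for nm,m,z in(("handle",(Rr>175)&(Rr-B>45)&w,.022),("head",(abs(Rr-B)<35)&(Rr>120)&w,.016)):
        P=px(m); q=(cast(c,P,z)-p)@R*1e3; q=q[(abs(q[:,1])<27)&(q[:,0]>-65)&(q[:,0]<(27 if nm=="handle" else 105))]
        if not len(q): print(nm,None); continue
        f=np.polyfit(q[:,0],q[:,1],1); print(nm,"x",np.percentile(q[:,0],[.5,99.5]).round(1),"y",np.percentile(q[:,1],[1,99]).round(1),"mid",q.mean(0).round(1),"tilt",np.degrees(f[0]).round(1))
E
python3 - <<'E'
from h import *
c=capture("top"); seat(c,0)
s=capture("scene"); C=np.load("case.npz")
cv2.imwrite("pics/c6.png",cv2.resize(s["frame"][200:270,250:350],None,fx=7,fy=7,interpolation=2))
E
```

```text
handle x [-49.6  26.3] y [-5.6 11.1] mid [-11.5   2.7] tilt -0.2
head x [-51.   75.3] y [-19.   24.1] mid [49.1  2.5] tilt 0.1
```

View pics/c6.png

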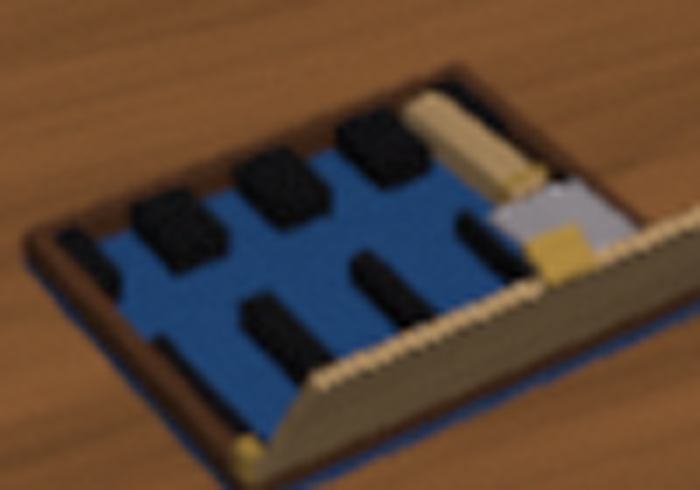

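The spade sits about 3.7 mm too far in +x and 2.6 mm in +y, which points to a camera bias of roughly 2.6 mm in y. I'll re-grip it, lift, shift and lower again, and subtract this bias from later measurements.

```bash
cat >> h.py <<'E'
BIAS=np.array([.0004,.0027])
def cR():
    y=np.radians(9.134); return np.array([[np.cos(y),-np.sin(y)],[np.sin(y),np.cos(y)]])
GY=189.134-360
def clear(): release(); move_pose([.26,-.55,.25],[180,0,60])
E
python3 - <<'E'
from h import *
p=np.load("case.npz")["pockets"][0]; q=p+cR()@[-.0037,-.0026]
move_pose(V(p,.12),[180,0,GY]); move_l(V(p,.0150),rate=.12); close_gripper(40); print(state()["gripper_width"])
move_l(V(p,.038),rate=.08); move_l(V(q,.038),rate=.08)
lower(q,.0115,rate=.02,f=7); release(); tap(q); clear(); print(state()["time_s"])
seat(capture("top"),0)
E
```

```text
0.018409455279547078
  lower hit True z [0.5008 0.0631 0.0154] F [-0.2  0.   3.9]
  tap True [0.4998 0.0628 0.0222]
46.4583
handle x [-54.5  21.8] y [-8.1  8.3] mid [-16.4   0. ] tilt -0.5
head x [-47.6  69.1] y [-21.5  20.9] mid [42.6 -0.1] tilt -1.3
```

The spade is home: the tap stopped at 22.2 mm and it is centred in the pocket. Next is the spreader.

```bash
cat >> h.py <<'E'
def stow(name,flip):
    k=NAMES.index(name); v=tools(capture("top"))[name]; print(name,np.round(v[:3],4))
    p=np.array(v[:2])-BIAS-[0,.0009]; yaw=(v[2]+flip+180)%360-180
    move_pose(V(p,.12),[180,0,yaw]); move_l(V(p,GZ),rate=.12); close_gripper(40); s=state(); print(" grip",s["gripper_width"],np.round(s["tcp_pos"],4))
    if s["gripper_width"]<.015: raise SystemExit("missed")
    move_l(V(p,.12),rate=.15); q=np.load("case.npz")["pockets"][k]-BIAS; gy=(9.134+flip+180)%360-180
    move_pose(V(q,.10),[180,0,gy]); move_l(V(q,.036),rate=.12)
    lower(q,GZ+.0085,rate=.02,f=6)
    if state()["tcp_pos"][2]>.0185: print("high, holding"); return
    release(); tap(q); clear(); c=capture("top"); print(state()["time_s"]); seat(c,k)
    print({a:np.round(b[:3],3) for a,b in tools(c).items()})
E
python3 -c "
from h import *
stow('spreader',0)"
```

```text
spreader [ 0.6074  0.2801 87.1185]
 grip 0.018868842969974715 [0.6073 0.2766 0.0064]
  lower hit False z [0.5109 0.0139 0.0146] F [ 0.3  0.1 -0.2]
  tap True [0.5107 0.0139 0.0222]
62.4917
handle x [-53.1  23.2] y [-8.1  8.7] mid [-14.9   0.3] tilt -1.0
head x [-54.4  78.4] y [-19.3  17.3] mid [47.  -0.9] tilt -1.0
{'knife': array([ 0.446,  0.33 , 84.021]), 'fork': array([  0.358,   0.27 , -92.396])}
```

Both are home so far. Next are the fork, the knife and the white beaker.

```bash
python3 -c "
from h import *
stow('fork',180)"
```

```text
fork [  0.3584   0.2697 -92.3452]
 grip 0.018412534410031312 [0.3582 0.2661 0.0063]
  lower hit False z [ 0.5187 -0.0353  0.0146] F [ 0.2 -0.3 -1.3]
  tap True [ 0.5186 -0.0354  0.0222]
78.9
handle x [-53.5  23. ] y [-8.2  8.6] mid [-15.3   0.1] tilt -0.2
head x [-53.1  85.5] y [-16.9  16.5] mid [46.5 -0.1] tilt -0.8
{'knife': array([ 0.446,  0.331, 84.016])}
```

Run:
```python
from h import *
stow('knife',0)
c=capture("top"); b=beakers(c,dict(a=(426,229)))["a"]-BIAS; h=np.array([.529,-.267])-BIAS
cv2.imwrite("pics/c7.png",cv2.resize(c["frame"][140:290,230:450],None,fx=3.6,fy=3.6,interpolation=2))
beaker(b,h,1); clear(); print(state()["time_s"])
cv2.imwrite("pics/s7.png",cv2.resize(capture("scene")["frame"][180:320,100:370],None,fx=2.8,fy=2.8,interpolation=2))
```

```text
knife [ 0.446   0.3305 84.0061]
 grip 0.01848827337931073 [0.4458 0.3271 0.0064]
  lower hit False z [ 0.5268 -0.0848  0.0146] F [ 0.3  0.7 -1. ]
  tap True [ 0.5266 -0.0848  0.0222]
94.8583
handle x [-52.8  23.5] y [-8.   8.9] mid [-14.8   0.4] tilt -0.2
head x [-54.3  96.5] y [-14.8  14.3] mid [57.4 -0.2] tilt -0.8
{}
a [ 0.47555531 -0.38744603] w 0.04626874810652726 len 0.05445767146072655
grip w 0.04628432369906117 25.714231431484222
  lower hit True z [ 0.5284 -0.2696  0.0869] F [-0.7 -0.3  5.2]
t 102.575
104.2333
```

View pics/s7.png

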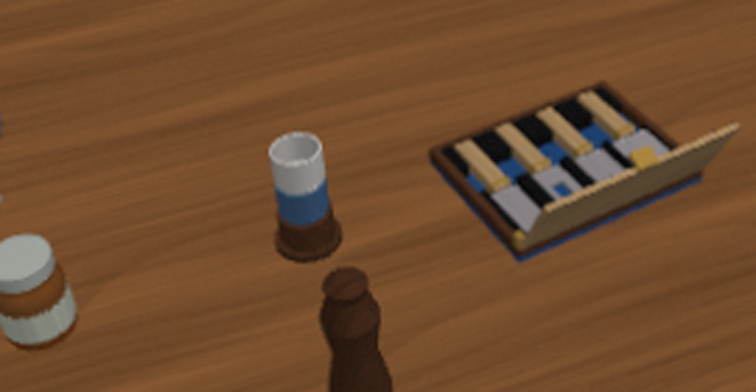

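View pics/c7.png

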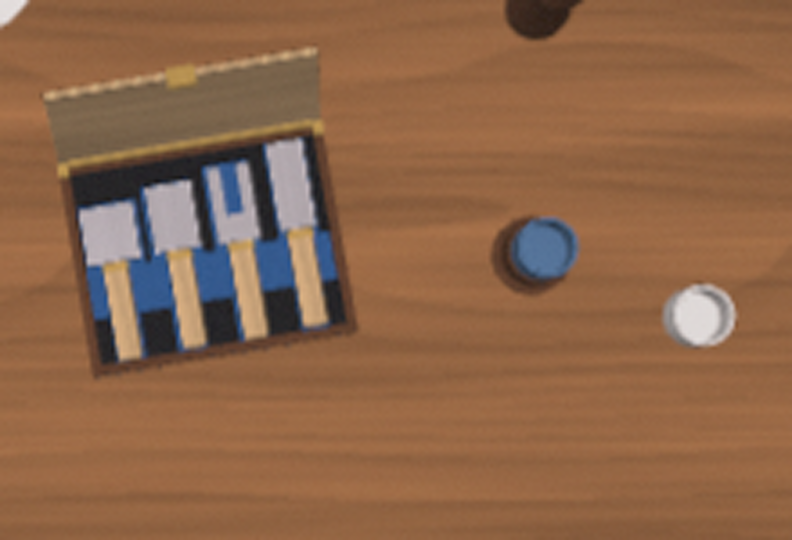

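In the scene crop the white beaker is nested in the blue one at (300,190). In the top crop all four tools lie in their pockets. Only the flap is left, so I'll find its angle and then shut it with closed fingers.

```bash
cat > flap.py <<'E'
from h import *
C=np.load("case.npz"); o=C["pockets"].mean(0)  # pockets centred on case y=0, x=0
def W(x,z,y=0): return V(o+cR()@[x,y]-BIAS,z)
def angle(c,uv):
    best=None
    for th in np.radians(np.arange(0,125,.5)):
        q=(cast(c,[uv],.024+.087*np.sin(th))[0]-o)@cR(); e=abs(q[0]-(.107-.087*np.cos(th)))
        if best is None or e<best[0]: best=(e,np.degrees(th),q)
    return best
def tip(th,r=.075,t=.006):  # TCP (case x,z) so that the finger's lower corner meets the outer face
    return .107-r*np.cos(th)+t*np.sin(th)+.011, .024+r*np.sin(th)+t*np.cos(th)
E
python3 - <<'E'
from flap import *
print(o,angle(capture("top"),(280.0,160.5)),angle(capture("scene"),(329.6,235)))
for th in(100,60,20,0):
    x,z=tip(np.radians(th)); q=ik(W(x,z),[180,0,9.134]); print(th,x,z,None if q is None else np.round(q))
E
```

```text
[ 0.51505 -0.00805] (np.float64(0.00029084556747729917), np.float64(117.5), array([ 0.14746297, -0.00060046])) (np.float64(0.000296004935408517), np.float64(113.0), array([0.14128961, 0.00131399]))
100 0.13693245984309305 0.096818692409914 [  32.   40.  -51.   95.   35.   61. -110.]
60 0.08569615242270662 0.0919519052838329 [  36.   36.  -52.  103.   34.   58. -110.]
20 0.04957517430101088 0.05528966647414061 [  37.   36.  -51.  109.   35.   52. -112.]
0 0.043 0.03 [  36.   37.  -49.  110.   37.   49. -113.]
```

Run:
```python
from flap import *
close_gripper(40)
move_pose(W(.19,.22),[180,0,9.134]); move_l(W(.19,.088),rate=.12)
move_l(W(.137,.0968),rate=.06,f_stop=25)
for th in range(90,-1,-10):
    x,z=tip(np.radians(th)); h=move_l(W(x,z),rate=.06,f_stop=25); s=state(); print(th,h,np.round(s["contact_force"],1),round(s["time_s"],1))
    if h: break
```

```text
90 False [-0.1  0.2 -0.6] 110.4
80 False [0.2 1.2 0.3] 110.7
70 False [ 0.8  0.1 -0.5] 111.1
60 False [-0.2  0.3 -0.3] 111.5
50 False [ 0.8 -0.1 -0.5] 111.8
40 False [ 0.2 -0.1 -0.5] 112.2
30 False [0.5 0.6 0.6] 112.6
20 False [-0.   0.4  0.4] 112.9
10 False [ 0.2 -1.  -0.2] 113.3
0 False [0.6 0.5 2.8] 113.7
```

Now I'll press the free edge down, back off and check both views.

Run:
```python
from flap import *
move_l(W(.037,.034),rate=.06)
h=move_l(W(.037,.026),rate=.02,f_stop=12); s=state(); print(h,np.round(s["tcp_pos"],4),np.round(s["contact_force"],1))
move_l(W(.037,.20),rate=.15); clear(); print(state()["time_s"])
a=cv2.resize(capture("top")["frame"][140:290,230:450],(400,273),interpolation=2); b=cv2.resize(capture("scene")["frame"][180:320,180:385],(400,273),interpolation=2)
cv2.imwrite("pics/c8.png",cv2.resize(np.vstack([a,b]),None,fx=1.09,fy=1.09))
```

```text
True [ 0.5513 -0.005   0.0301] [-1.9  0.1  7. ]
118.5417
```

View pics/c8.png

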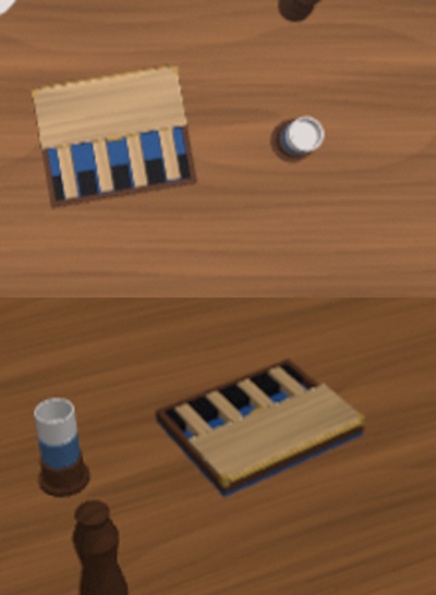

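Both views show the flap level over the tool heads; the press stopped at 30.1 mm, its shut height. The beakers stand nested in the holder, so I'm handing in.

```bash
python3 -c "
from station import *
print(sign_off())"
```

```text
the job is handed in; nothing more can be done
None
```

All four tools lie home in the case with the flap shut over them, and both beakers found (blue, then white) are nested in the holder; on the first try for the white one I closed on nothing and nudged it a few millimetres, and the job was handed in with the clock at about 119 s.

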